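# Clear the flip stop and stamp the gauged block

### The job

The hardwood block in the marking press has already been gauged against the flip stop. First swing the flip stop up and over by its handle until it stays tipped back by itself, then press the plunger's round head straight down to its stop, hold it there for a moment and let it spring back. Do not shift the block from its gauged place, and leave the oilstone and the round tin beside the press where they are.

Things in the scene. Friction and masses are not known exactly. Their poses are not given: they have to be found in the camera images.
- press: Fixed grey hand marking press, yaw within 0.4 rad. Origin: plunger axis at bench height; x to its rear, y to the flip stop (left), z up. Base 16 mm thick, x -80..105, y -90..125 mm; fence x 24..44, up to z 40; column x 61..97, y -26..26, up to z 132; overarm 44 wide, z 98..132, from column to plunger barrel (42 mm dia., top z 143).
- plunger_top (a point): Centre of the top of the plunger's black mushroom-shaped head: 54 mm diameter, 22 mm high, its top nearly flat over 40 mm. It is 178 mm above the bench when up, and 160 mm at the stop. The point moves with the head.
- plunger (a joint): Travel of the spring plunger, m: 0 = up (rest), 0.018 = pressed down to its hard stop. Pushing it takes about 5 N at the start and 13 N at the stop; it springs back up when let go.
- flip_stop (a joint): Angle of the hinged flip stop, rad: 0 = down (arm level, pointing to the press's -x past the block's left end), 1.57 = upright, 1.95 = tipped back at its limit. The hinge lies along the press's y axis; the handle goes from front to top to rear. Loose hinge: let go well short of upright it falls down, past upright it falls back to the limit and stays. 0.5 N at the handle lifts it.
- stop_handle (a point): Middle of the flip stop's handle, a round steel bar, 15 mm dia., along the press's y axis, standing 44 mm clear of the arm to +y (18 mm beyond this point, 26 mm short of it). When down: x -50, y +84.5, z +55 mm from the press origin, 39 mm above the base plate. The arm (12 mm thick, 22 mm high) is at y 46.5..58.5 mm. The point moves with the handle.
- stop_hinge (a point): Point on the flip stop's hinge axis, level with stop_handle's y: x +36, y +84.5, z +55 mm from the press origin. The handle moves round it at 86 mm radius.
- workpiece: Loose brown hardwood block, 45 (x) x 90 (y) x 38 (z) mm, about 0.12 kg, lying on the base plate under the plunger, its long side along the fence and its left end close to the flip stop. Origin: centre of its underside.
- oilstone: Loose two-tone oilstone, 42 x 110 x 18 mm, lying on the bench to the right of the press. Origin: centre of its underside.
- round_tin: Loose round red tin, 64 mm diameter, 45 mm high, standing on the bench to the left rear of the press. Origin: centre of its underside.
Mind the look-alikes: they are no part of the job. Of the things shaped like the workpiece, the brown one is meant.

How it is judged:
By the outcome, as a careful person would: the job done as asked, in the order asked, and still so for the second after the job is handed in, with the robot touching nothing.
It also fails if it takes over 45 s, if anything falls off the work surface, if the arm or the gripper's body presses on something with over 40 N, if the wrist force passes 120 N, or if a joint passes its speed limit or range.

### The arm

A 7-joint arm with a two-finger parallel gripper is mounted at the origin on a cart in front of the work surface, level with it; the furniture and walls round the work are solid. World frame = base frame: x ahead of the robot, y to its left, z up, the work surface at z = 0. Lengths are in m, angles in rad, forces in N, time in s.
With the tool pointing down it reaches from about 0.35 to 0.9 m from the base axis. Payload 8.1 kg.
Tool frame: the origin (TCP) lies at the centre of the arm's flange, where the gripper is bolted on; the fingertips stand 173 mm ahead of it and the grasp point (between the pads) lies 155 mm ahead of it; z points along the fingers, y is the line along which they close (so a half turn about z gives the same grasp; the last joint's range is limited). The gripper opens to 85 mm and grips with 20 to 120 N. Pads are 22 mm wide; open, the fingers measure 114 mm over their backs; the gripper's body (76 mm by 85 mm) begins 54 mm behind the grasp point. The pads swing forward as they close: fully open they stand 13 mm farther back than shut.
Start: joints at [1.204, 0.434, 0.025, 1.573, -0.012, 1.134, -0.075], TCP at [0.163, -0.603, 0.405] pointing down, gripper open.
Joint ranges: [-2.62, 2.62], [-0.44, 2.09], [-1.27, 1.32], [0.08, 2.57], [-1.32, 4.46], [0.12, 2], [-2.74, 2.74]. Speed limits (rad/s): [2.22, 2.22, 3.01, 3.01, 3.14, 3.14, 3.14].

### API

Orientations are given as a unit quaternion [w, x, y, z].
In Python, from workcell import bot, eyes gives the robot as it stands.
- The arm moves only by the tool step_arm, never from a script. Its argument "increments" is a list of rows, each an object of numbers: "hand": the opening, from 0 (shut) to 1 (fully open); "dx", "dy", "dz": the shift along the tool's x, y, z in cm; "roll": the turn about the tool's z in rad. A call has 1 to 20 rows; each row shifts and turns the commanded pose from where the row before left it, along the tool's axes as they then stand; what a row does not reach is not made up. A row lasts 1/12 s, in which the tool goes at most 41.7 mm and 7.16 degrees, less where a joint would pass 70% of its speed; a pose out of reach is approached as far as the arm can. A call is refused whole if a number of a shift passes 4.17 or a number of a turn 0.125, either way. A call with a gripper value outside its range is refused whole. The fingers move at their own pace and stop on an object; "force" is the grip in N (left out, the last holds). Time passes only in rows, so rows that do not move let the fingers close. It gives the time, the measured TCP pose, the force, the opening and the grip force at its end, in the units of the state.
- bot.sense(): the state, without advancing time (a new reading comes with each control period).
- eyes.get_image(name): name is "side" or "top" or "wrist"; returns a dict with "image" (384x512x3 uint8, red, green, blue), "K" (3x3 intrinsics, pixels), "R" (3x3) and "t" (3): a world point X has camera coordinates R X + t. Camera axes: x right, y down, z forward; pixel columns grow to the right and rows downward; lengths in m; the calibration is good to about 2 mm. A picture is of the moment at which its call begins. There is no depth.
- bot.finish_job(): hands the job in; it is judged then, once.
The state is a dict: "clock": time; "qpos": joint angles; "dq": joint speeds; "tau": joint torques, N m; "tool_pos": TCP position; "orientation": TCP orientation; "contact_force": force on the tool from outside, world axes, zero at the start; "wrist_torque": the same for the moment, N m; "opening": opening from 0.0 (shut) to 1.0 (fully open); "finger_force": force on a finger pad.
Only numpy, scipy, OpenCV 4.12 (cv2) and the standard library are available. Lean on these libraries where they do the work, as an engineer would, in place of code of your own. Each camera call takes 0.05 s, during which the arm holds its last target. There are 200 camera calls.

## Working session

There is one attempt and no reset: what is moved stays moved. The work goes in short steps, Python scripts to look and compute and a tool call to move; the robot and the scene stay as the last step left them, time stands still between calls to the robot, and variables do not carry over. Pictures are saved under pics/ and viewed, at most 10 in all, crops included, and the job is handed in when it is done.

Besides the shell and the picture viewer there is one more tool, called after "Request:" by a JSON object that holds its "op" and its "data". step_arm: Moves the arm, as the interface text tells. Its arguments: {"type":"object","properties":{"increments":{"type":"array"},"force":{"type":"number"}},"required":["increments"]}

```bash
mkdir -p pics; python3 - <<'E'
from workcell import bot, eyes
import cv2, numpy as np
s=bot.sense(); print(s)
ims=[]
for n in ("side","top"):
    d=eyes.get_image(n); np.savez(n+".npz",**{k:d[k] for k in("image","K","R","t")})
    cv2.imwrite(f"pics/{n}1.png",d["image"][:,:,::-1]); print(n,-d["R"].T@d["t"],d["K"][0,0],d["R"].round(2).tolist())
E
```

```text
{'clock': 0.0, 'qpos': array([ 1.20442489,  0.4352281 ,  0.02497491,  1.57414684, -0.01159598,
        1.13400749, -0.07510035]), 'dq': array([ 0.00143804,  0.00107256, -0.00012487,  0.00176111,  0.00194293,
       -0.00046978,  0.00033012]), 'tau': array([ 2.09845789e-04, -6.70454192e+01,  1.02518108e+00, -3.16207623e+01,
        1.56407937e-02,  1.26004469e-02,  1.45940156e-06]), 'tool_pos': array([ 0.16285212, -0.60314914,  0.40390335]), 'orientation': array([-8.01673017e-04,  9.91319993e-01,  1.31468610e-01, -1.83536504e-04]), 'contact_force': array([-0.21788442,  0.35625072, -0.10149422]), 'wrist_torque': array([-0.03388596,  0.01604404, -0.0621459 ]), 'finger_force': 0.0, 'opening': 0.9957543619704332}
side [ 0.50915457 -1.10941142  0.80166084] 495.3065191343035 [[1.0, -0.05, -0.01], [-0.04, -0.47, -0.88], [0.04, 0.88, -0.47]]
top [0.44539668 0.11917258 1.01241193] 360.79867722574335 [[-0.0, -1.0, -0.0], [-0.99, 0.0, -0.14], [0.14, 0.0, -0.99]]
```

View pics/side1.png

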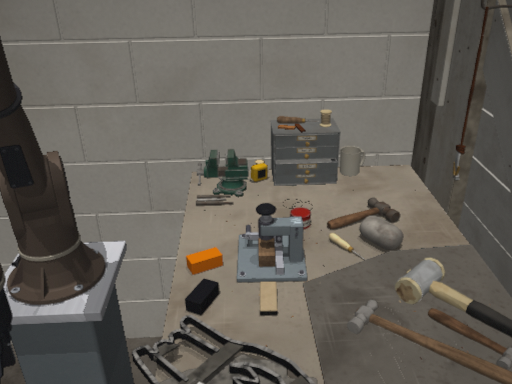

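View pics/top1.png

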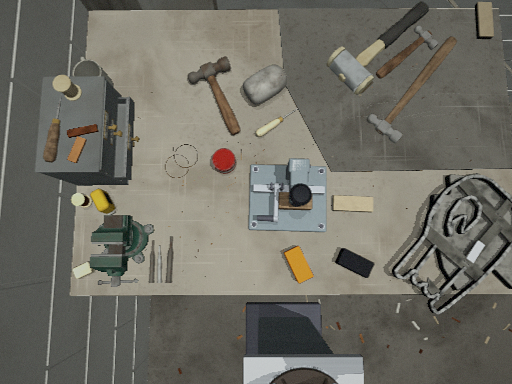

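The side view shows the press at about (270,250) and its black head at (266,210). In the top view the base spans (249..327, 165..231), the head is at (300,195) and the flip stop is near (270,200). Next I'll measure them.

```bash
cat > h.py <<'E'
import numpy as np, cv2
def load(n): return dict(np.load(n+".npz"))
def ray(d,u,v):
    c=-d["R"].T@d["t"]; r=d["R"].T@np.linalg.inv(d["K"])@[u,v,1]; return c,r/np.linalg.norm(r)
def plane(d,u,v,z):
    c,r=ray(d,u,v); return c+r*(z-c[2])/r[2]
def tri(a,b):
    (c1,r1),(c2,r2)=a,b
    s=np.linalg.lstsq(np.c_[r1,-r2],c2-c1,rcond=None)[0]
    p,q=c1+s[0]*r1,c2+s[1]*r2; return (p+q)/2,np.linalg.norm(p-q)
def proj(d,X):
    p=d["K"]@(d["R"]@np.asarray(X)+d["t"]); return p[:2]/p[2]
E
python3 - <<'E'
from h import *
T,S=load("top"),load("side")
cs={}
for n,d,(x0,x1,y0,y1) in(("top",T,(280,320,178,212)),("side",S,(250,285,198,222))):
    g=d["image"].max(2)[y0:y1,x0:x1]; m=(g<45).astype("uint8")
    k,l,st,ce=cv2.connectedComponentsWithStats(m); i=1+st[1:,4].argmax()
    print(n,st[i]+[x0,y0,0,0,0],ce[i]+[x0,y0]); cs[n]=ray(d,st[i][0]+x0+st[i][2]/2-.5,st[i][1]+y0+st[i][3]/2-.5)
print("head",tri(cs["top"],cs["side"]))
# base plate: bluish grey
im=T["image"].astype(int); m=((im[...,2]-im[...,0]>5)).astype("uint8"); m[:150]=0;m[245:]=0;m[:,:235]=0;m[:,340:]=0
m=cv2.morphologyEx(m,cv2.MORPH_CLOSE,np.ones((5,5)))
c=max(cv2.findContours(m,0,2)[0],key=cv2.contourArea); r=cv2.minAreaRect(c); print(r)
for p in cv2.boxPoints(r): print(p,plane(T,*p,.016))
for n,d,(x0,x1,y0,y1),f in(("top",T,(240,340,150,240),6),("side",S,(225,325,190,290),6)):
    cv2.imwrite(f"pics/{n}c.png",cv2.resize(d["image"][y0:y1,x0:x1,::-1],None,fx=f,fy=f,interpolation=2))
E
```

```text
top [289 184  22  23 194] [298.54639175 195.14948454]
side [256 204  19  11 167] [265.34730539 208.95808383]
head (array([0.56284612, 0.01968251, 0.16571809]), np.float64(0.0012469454740440553))
((287.0, 194.5), (76.0, 73.0), 0.0)
[249. 231.] [0.48363499 0.14296103 0.016     ]
[249. 158.] [0.68924783 0.14266921 0.016     ]
[325. 158.] [ 0.688119   -0.07220878  0.016     ]
[325. 231.] [ 0.4827167  -0.06581443  0.016     ]
```

View pics/topc.png

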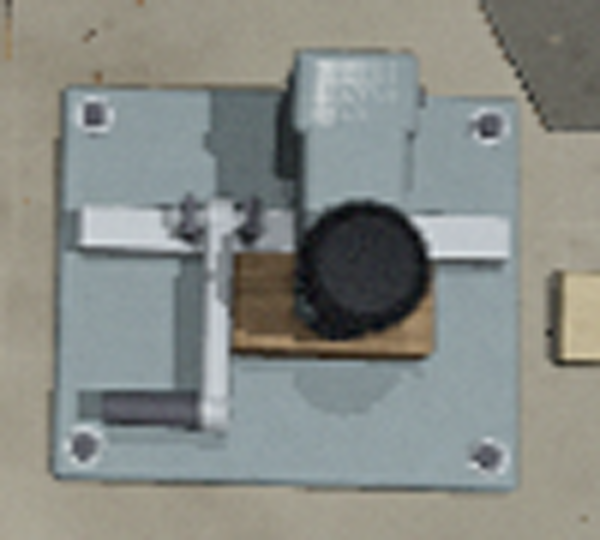

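View pics/sidec.png

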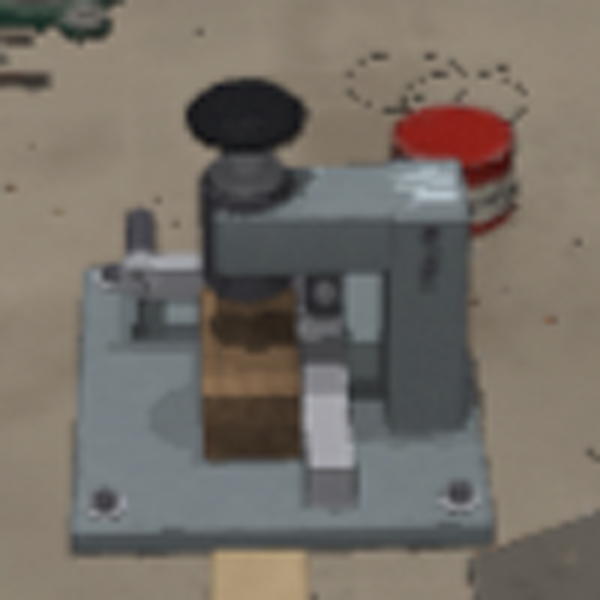

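The crops show the base corners (top crop TL 63,88; TR 518,98; BL 52,475; BR 516,488), the handle bar (105..200, 408), the arm at x≈215, and the head centred near (367,265). I'll fit the press pose from these.

```bash
python3 - <<'E'
from h import *
T,S=load("top"),load("side")
def P(d,u,v,o,z): return plane(d,o[0]+u/6-.42,o[1]+v/6-.42,z)
o=(240,150)
L=np.array([[105,125],[105,-90],[-80,125],[-80,-90]])/1000
def fit(L,W):
    a,b=L-L.mean(0),W-W.mean(0); H=a.T@b
    th=np.arctan2(H[0,1]-H[1,0],H.trace()); R=np.array([[np.cos(th),-np.sin(th)],[np.sin(th),np.cos(th)]])
    t=W.mean(0)-R@L.mean(0); print("yaw",th,"org",t,"res mm",((W-L@R.T-t)*1000).round(1).tolist()); return R,t
W=np.array([P(T,u,v,o,.016)[:2] for u,v in((63,88),(518,98),(52,475),(516,488))]); R,t=fit(L,W)
q=(225,190)
Ls=L[[2,3,1]];Ws=np.array([P(S,u,v,q,.016)[:2] for u,v in((86,268),(73,538),(495,528))]); fit(Ls,Ws)
for n,(u,v),z in(("handle free end",(105,408),.055),("handle arm end",(200,408),.055),("head top",(367,265),.170)):
    p=P(T,u,v,o,z)[:2]; print(n,p,"local",R.T@(p-t))
p=P(S,140,222,q,.055)[:2]; print("side handle end",p,R.T@(p-t))
for n,l in(("handle",(-.05,.0845)),("hinge",(.036,.0845)),("plunger",(0,0))): print(n,R@l+t)
E
```

```text
yaw -0.031287711434608026 org [0.56425665 0.0186967 ] res mm [[-1.9, -0.7], [-1.1, 0.5], [1.6, -1.1], [1.5, 1.3]]
yaw -0.0389512199607392 org [0.5654661  0.01015571] res mm [[0.4, 0.8], [1.4, -1.2], [-1.8, 0.5]]
handle free end [0.51751311 0.12052357] local [-0.04990607  0.10031478]
handle arm end [0.51732178 0.07849052] local [-0.0487824   0.05829631]
head top [0.56459422 0.01717816] local [ 0.00038491 -0.00150724]
side handle end [0.51799695 0.11661445] [-0.04930017  0.0964227 ]
handle [0.5169245  0.10471947]
hinge [0.60288241 0.10202917]
plunger [0.56425665 0.0186967 ]
```

Request:
{"op": "step_arm", "data": {"increments": [{"hand": 0.6, "dx": 3.98, "roll": -0.0637}, {"dx": 3.98, "roll": -0.0637}, {"dx": 3.98, "roll": -0.0637}, {"dx": 3.98, "roll": -0.0637}, {"dx": 3.98, "roll": -0.0637}, {"dx": 3.98, "roll": -0.0637}, {"dx": 3.98, "roll": -0.0637}, {"dx": 3.98, "roll": -0.0637}, {"dx": 3.98, "roll": -0.0637}, {"dx": 3.98, "roll": -0.0637}, {"dx": 3.98, "roll": -0.0637}, {"dx": 3.98, "roll": -0.0637}, {"dx": 3.98, "roll": -0.0637}, {"dx": 3.98, "roll": -0.0637}, {"dx": 3.98, "roll": -0.0637}, {"dx": 3.98, "roll": -0.0637}, {"dx": 3.98, "roll": -0.0637}, {"dx": 3.98, "roll": -0.0637}, {"dx": 3.98, "roll": -0.0637}, {"dx": 3.98, "roll": -0.0637}]}}

```text
schema error: expected keys hand, dx, dy, dz, roll
```

Request:
{"op": "step_arm", "data": {"increments": [{"hand": 0.6, "dx": 3.98, "dy": 0, "dz": 0, "roll": -0.0637}, {"hand": 0.6, "dx": 3.98, "dy": 0, "dz": 0, "roll": -0.0637}, {"hand": 0.6, "dx": 3.98, "dy": 0, "dz": 0, "roll": -0.0637}, {"hand": 0.6, "dx": 3.98, "dy": 0, "dz": 0, "roll": -0.0637}, {"hand": 0.6, "dx": 3.98, "dy": 0, "dz": 0, "roll": -0.0637}, {"hand": 0.6, "dx": 3.98, "dy": 0, "dz": 0, "roll": -0.0637}, {"hand": 0.6, "dx": 3.98, "dy": 0, "dz": 0, "roll": -0.0637}, {"hand": 0.6, "dx": 3.98, "dy": 0, "dz": 0, "roll": -0.0637}, {"hand": 0.6, "dx": 3.98, "dy": 0, "dz": 0, "roll": -0.0637}, {"hand": 0.6, "dx": 3.98, "dy": 0, "dz": 0, "roll": -0.0637}, {"hand": 0.6, "dx": 3.98, "dy": 0, "dz": 0, "roll": -0.0637}, {"hand": 0.6, "dx": 3.98, "dy": 0, "dz": 0, "roll": -0.0637}, {"hand": 0.6, "dx": 3.98, "dy": 0, "dz": 0, "roll": -0.0637}, {"hand": 0.6, "dx": 3.98, "dy": 0, "dz": 0, "roll": -0.0637}, {"hand": 0.6, "dx": 3.98, "dy": 0, "dz": 0, "roll": -0.0637}, {"hand": 0.6, "dx": 3.98, "dy": 0, "dz": 0, "roll": -0.0637}, {"hand": 0.6, "dx": 3.98, "dy": 0, "dz": 0, "roll": -0.0637}, {"hand": 0.6, "dx": 3.98, "dy": 0, "dz": 0, "roll": -0.0637}, {"hand": 0.6, "dx": 3.98, "dy": 0, "dz": 0, "roll": -0.0637}, {"hand": 0.6, "dx": 3.98, "dy": 0, "dz": 0, "roll": -0.0637}]}}

```text
clock: 1.77
tool_pos: [0.6432, -0.034, 0.4042]
orientation: [-0.0, 0.718, 0.696, -0.0]
contact_force: [0.4, 0.6, -1.3]
opening: 0.6
finger_force: 0.0
```

Request:
{"op": "step_arm", "data": {"increments": [{"hand": 0.6, "dx": 2.75, "dy": -2.6, "dz": 0, "roll": 0}, {"hand": 0.6, "dx": 2.75, "dy": -2.6, "dz": 0, "roll": 0}, {"hand": 0.6, "dx": 2.75, "dy": -2.6, "dz": 0, "roll": 0}, {"hand": 0.6, "dx": 2.75, "dy": -2.6, "dz": 0, "roll": 0}, {"hand": 0.6, "dx": 2.75, "dy": -2.6, "dz": 0, "roll": 0}, {"hand": 0.6, "dx": 0, "dy": 0, "dz": 3, "roll": 0}, {"hand": 0.6, "dx": 0, "dy": 0, "dz": 3, "roll": 0}, {"hand": 0.6, "dx": 0, "dy": 0, "dz": 3, "roll": 0}, {"hand": 0.6, "dx": 0, "dy": 0, "dz": 3, "roll": 0}, {"hand": 0.6, "dx": 0, "dy": 0, "dz": 0, "roll": 0}]}}

```text
clock: 2.6
tool_pos: [0.5154, 0.105, 0.2797]
orientation: [-0.002, 0.719, 0.695, -0.004]
contact_force: [-2.0, -0.3, -1.0]
opening: 0.601
finger_force: 0.0
```

```bash
python3 - <<'E'
from workcell import bot, eyes
from h import *
s=bot.sense(); print(s["tool_pos"])
d=eyes.get_image("wrist"); np.savez("wrist.npz",**{k:d[k] for k in("image","K","R","t")})
cv2.imwrite("pics/w1.png",d["image"][:,:,::-1])
R=np.array([[np.cos(.031),np.sin(.031)],[-np.sin(.031),np.cos(.031)]]);t=np.array([.5643,.0185])
for l,z in(((-.05,.1025),.0625),((-.05,.0585),.0625),((-.05,.0845),.055),((0,0),.178),((-.08,.125),.016)): print(l,proj(d,[*(R@l+t),z]))
E
```

```text
[0.51544444 0.10497615 0.27970333]
(-0.05, 0.1025) [258.21816039 192.6190454 ]
(-0.05, 0.0585) [257.90816745 259.50913283]
(-0.05, 0.0845) [257.92877204 216.63639404]
(0, 0) [407.07473266 574.23615545]
(-0.08, 0.125) [215.16836984 143.5921976 ]
```

View pics/w1.png

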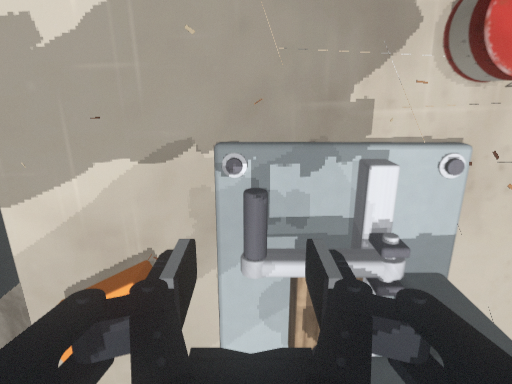

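The wrist view shows the handle at (255, 190..250), where the fitted pose predicts it. Going down to grip.

Request:
{"op": "step_arm", "data": {"increments": [{"hand": 0.6, "dx": 0.3, "dy": 0.2, "dz": 2.4, "roll": 0}, {"hand": 0.6, "dx": 0, "dy": 0, "dz": 2.4, "roll": 0}, {"hand": 0.6, "dx": 0, "dy": 0, "dz": 2.2, "roll": 0}, {"hand": 0.6, "dx": 0, "dy": 0, "dz": 0, "roll": 0}, {"hand": 0.6, "dx": 0, "dy": 0, "dz": 0, "roll": 0}], "force": 20}}

```text
clock: 3.07
tool_pos: [0.5201, 0.1091, 0.2157]
orientation: [-0.0, 0.719, 0.695, -0.0]
contact_force: [-0.2, 0.1, 0.3]
opening: 0.603
finger_force: 0.0
```

Request:
{"op": "step_arm", "data": {"increments": [{"hand": 0.1, "dx": 0, "dy": 0, "dz": 0, "roll": 0}, {"hand": 0.1, "dx": 0, "dy": 0, "dz": 0, "roll": 0}, {"hand": 0.1, "dx": 0, "dy": 0, "dz": 0, "roll": 0}, {"hand": 0.1, "dx": 0, "dy": 0, "dz": 0, "roll": 0}, {"hand": 0.1, "dx": 0, "dy": 0, "dz": 0, "roll": 0}, {"hand": 0.1, "dx": 0, "dy": 0, "dz": 0, "roll": 0}, {"hand": 0.1, "dx": 0, "dy": 0, "dz": 0, "roll": 0}, {"hand": 0.1, "dx": 0, "dy": 0, "dz": 0, "roll": 0}]}}

```text
clock: 3.73
tool_pos: [0.5173, 0.1095, 0.2159]
orientation: [-0.001, 0.718, 0.696, -0.002]
contact_force: [-13.6, 0.6, 13.5]
opening: 0.167
finger_force: 22.5
```

Request:
{"op": "step_arm", "data": {"increments": [{"hand": 0.1, "dx": 0, "dy": -0.2, "dz": -0.86, "roll": 0}, {"hand": 0.1, "dx": 0, "dy": 0.13, "dz": -0.85, "roll": 0}, {"hand": 0.1, "dx": 0, "dy": 0.21, "dz": -0.83, "roll": 0}, {"hand": 0.1, "dx": 0, "dy": 0.29, "dz": -0.81, "roll": 0}, {"hand": 0.1, "dx": 0, "dy": 0.37, "dz": -0.77, "roll": 0}, {"hand": 0.1, "dx": 0, "dy": 0.46, "dz": -0.73, "roll": 0}]}}

```text
clock: 4.23
tool_pos: [0.5298, 0.109, 0.264]
orientation: [-0.002, 0.718, 0.696, -0.002]
contact_force: [-15.7, 1.7, 6.2]
opening: 0.166
finger_force: 20.3
```

Request:
{"op": "step_arm", "data": {"increments": [{"hand": 0.1, "dx": 0, "dy": 0.42, "dz": -0.68, "roll": 0}, {"hand": 0.1, "dx": 0, "dy": 0.58, "dz": -0.63, "roll": 0}, {"hand": 0.1, "dx": 0, "dy": 0.65, "dz": -0.57, "roll": 0}, {"hand": 0.1, "dx": 0, "dy": 0.71, "dz": -0.5, "roll": 0}, {"hand": 0.1, "dx": 0, "dy": 0.74, "dz": -0.43, "roll": 0}, {"hand": 0.1, "dx": 0, "dy": 0.79, "dz": -0.35, "roll": 0}]}}

```text
clock: 4.73
tool_pos: [0.5693, 0.108, 0.2981]
orientation: [-0.001, 0.718, 0.696, -0.001]
contact_force: [-13.5, -2.5, 22.8]
opening: 0.161
finger_force: 22.1
```

Request:
{"op": "step_arm", "data": {"increments": [{"hand": 0.1, "dx": 0, "dy": 0.82, "dz": -0.27, "roll": 0}, {"hand": 0.1, "dx": 0, "dy": 0.83, "dz": -0.19, "roll": 0}, {"hand": 0.1, "dx": 0, "dy": 0.85, "dz": -0.1, "roll": 0}, {"hand": 0.1, "dx": 0, "dy": 0.86, "dz": -0.02, "roll": 0}, {"hand": 0.1, "dx": 0, "dy": 0.86, "dz": 0.07, "roll": 0}, {"hand": 0.1, "dx": 0, "dy": 0.84, "dz": 0.15, "roll": 0}, {"hand": 0.1, "dx": 0, "dy": 0.83, "dz": 0.24, "roll": 0}]}}

```text
clock: 5.32
tool_pos: [0.6308, 0.1053, 0.2959]
orientation: [-0.0, 0.719, 0.695, 0.0]
contact_force: [-2.6, 2.2, 2.3]
opening: 0.162
finger_force: 22.6
```

Request:
{"op": "step_arm", "data": {"increments": [{"hand": 0.5, "dx": 0, "dy": 0, "dz": 0, "roll": 0}, {"hand": 0.5, "dx": 0, "dy": 0, "dz": 0, "roll": 0}, {"hand": 0.5, "dx": 0, "dy": 0, "dz": 0, "roll": 0}, {"hand": 0.5, "dx": 0, "dy": 0, "dz": 0, "roll": 0}, {"hand": 0.5, "dx": 0, "dy": 0, "dz": -1, "roll": 0}, {"hand": 0.5, "dx": 0, "dy": 0, "dz": -2, "roll": 0}, {"hand": 0.5, "dx": 0, "dy": 0, "dz": -3, "roll": 0}, {"hand": 0.5, "dx": 0, "dy": 0, "dz": -3, "roll": 0}, {"hand": 0.5, "dx": 0, "dy": 0, "dz": -3, "roll": 0}, {"hand": 0.0, "dx": 0, "dy": 0, "dz": 0, "roll": 0}, {"hand": 0.0, "dx": 0, "dy": 0, "dz": 0, "roll": 0}]}}

```text
clock: 6.23
tool_pos: [0.6301, 0.1056, 0.4191]
orientation: [0.001, 0.719, 0.695, 0.002]
contact_force: [0.2, 0.2, -0.7]
opening: 0.225
finger_force: 0.0
```

```bash
python3 - <<'E'
from workcell import bot, eyes
from h import *
print(bot.sense()["tool_pos"])
d=eyes.get_image("side")
a=cv2.resize(d["image"][150:290,205:325,::-1],None,fx=4,fy=4,interpolation=2)
cv2.imwrite("pics/s2.png",a)
E
```

```text
[0.63012031 0.10559152 0.41905674]
```

View pics/s2.png

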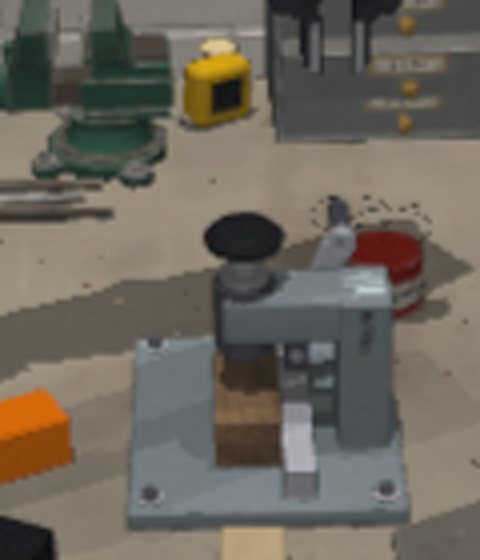

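The stop is tipped back (handle at crop (335,212)) and the block is unmoved. Moving over the plunger with the fingers shut.

Request:
{"op": "step_arm", "data": {"increments": [{"hand": 0, "dx": -2.97, "dy": -2.1, "dz": 0, "roll": 0}, {"hand": 0, "dx": -2.97, "dy": -2.1, "dz": 0, "roll": 0}, {"hand": 0, "dx": -2.97, "dy": -2.1, "dz": 0, "roll": 0}, {"hand": 0, "dx": 0, "dy": 0, "dz": 2.5, "roll": 0}, {"hand": 0, "dx": 0, "dy": 0, "dz": 2.5, "roll": 0}, {"hand": 0, "dx": 0, "dy": 0, "dz": 1.2, "roll": 0}, {"hand": 0, "dx": 0, "dy": 0, "dz": 0, "roll": 0}, {"hand": 0, "dx": 0, "dy": 0, "dz": 0, "roll": 0}]}}

```text
clock: 6.95
tool_pos: [0.5636, 0.018, 0.3532]
orientation: [-0.001, 0.719, 0.695, -0.001]
contact_force: [0.1, -0.5, 0.7]
opening: 0.001
finger_force: 0.0
```

Request:
{"op": "step_arm", "data": {"increments": [{"hand": 0, "dx": 0, "dy": 0, "dz": 0.4, "roll": 0}, {"hand": 0, "dx": 0, "dy": 0, "dz": 0.4, "roll": 0}, {"hand": 0, "dx": 0, "dy": 0, "dz": 0.4, "roll": 0}, {"hand": 0, "dx": 0, "dy": 0, "dz": 0.4, "roll": 0}, {"hand": 0, "dx": 0, "dy": 0, "dz": 0.3, "roll": 0}, {"hand": 0, "dx": 0, "dy": 0, "dz": 0, "roll": 0}, {"hand": 0, "dx": 0, "dy": 0, "dz": 0, "roll": 0}]}}

```text
clock: 7.53
tool_pos: [0.5643, 0.0187, 0.3365]
orientation: [0.001, 0.719, 0.695, 0.001]
contact_force: [-3.8, -0.8, 12.3]
opening: -0.002
finger_force: 5.9
```

Request:
{"op": "step_arm", "data": {"increments": [{"hand": 0, "dx": 0, "dy": 0, "dz": 0.2, "roll": 0}, {"hand": 0, "dx": 0, "dy": 0, "dz": 0.2, "roll": 0}, {"hand": 0, "dx": 0, "dy": 0, "dz": 0.2, "roll": 0}, {"hand": 0, "dx": 0, "dy": 0, "dz": 0, "roll": 0}, {"hand": 0, "dx": 0, "dy": 0, "dz": 0, "roll": 0}]}}

```text
clock: 7.95
tool_pos: [0.5642, 0.0189, 0.333]
orientation: [0.001, 0.719, 0.695, 0.001]
contact_force: [-12.7, -2.4, 36.3]
opening: -0.002
finger_force: 17.8
```

At the hard stop: z is 0.333 and the force rose to 36 N. I'll ease off slightly, hold about 1 s, then retract.

Request:
{"op": "step_arm", "data": {"increments": [{"hand": 0, "dx": 0, "dy": 0, "dz": -0.1, "roll": 0}, {"hand": 0, "dx": 0, "dy": 0, "dz": 0, "roll": 0}, {"hand": 0, "dx": 0, "dy": 0, "dz": 0, "roll": 0}, {"hand": 0, "dx": 0, "dy": 0, "dz": 0, "roll": 0}, {"hand": 0, "dx": 0, "dy": 0, "dz": 0, "roll": 0}, {"hand": 0, "dx": 0, "dy": 0, "dz": 0, "roll": 0}, {"hand": 0, "dx": 0, "dy": 0, "dz": 0, "roll": 0}, {"hand": 0, "dx": 0, "dy": 0, "dz": 0, "roll": 0}, {"hand": 0, "dx": 0, "dy": 0, "dz": 0, "roll": 0}, {"hand": 0, "dx": 0, "dy": 0, "dz": 0, "roll": 0}, {"hand": 0, "dx": 0, "dy": 0, "dz": 0, "roll": 0}, {"hand": 0, "dx": 0, "dy": 0, "dz": 0, "roll": 0}]}}

```text
clock: 8.95
tool_pos: [0.5642, 0.0188, 0.3331]
orientation: [0.001, 0.719, 0.695, 0.001]
contact_force: [-9.1, -2.7, 26.1]
opening: 0.002
finger_force: 13.2
```

Request:
{"op": "step_arm", "data": {"increments": [{"hand": 0, "dx": 0, "dy": 0, "dz": -0.5, "roll": 0}, {"hand": 0, "dx": 0, "dy": 0, "dz": -0.5, "roll": 0}, {"hand": 0, "dx": 0, "dy": 0, "dz": -0.7, "roll": 0}, {"hand": 0, "dx": 0, "dy": 0, "dz": -1, "roll": 0}, {"hand": 0, "dx": 0, "dy": 0, "dz": -2, "roll": 0}, {"hand": 0, "dx": 0, "dy": 0, "dz": -3, "roll": 0}, {"hand": 0, "dx": 0, "dy": 0, "dz": -3, "roll": 0}, {"hand": 0, "dx": 0, "dy": 0, "dz": 0, "roll": 0}, {"hand": 0, "dx": 0, "dy": 0, "dz": 0, "roll": 0}]}}

```text
clock: 9.7
tool_pos: [0.5645, 0.0188, 0.4393]
orientation: [0.001, 0.719, 0.695, 0.002]
contact_force: [0.6, -0.2, -0.3]
opening: -0.003
finger_force: 0.0
```

```bash
python3 - <<'E'
from workcell import bot, eyes
from h import *
d=eyes.get_image("side")
cv2.imwrite("pics/s3.png",cv2.resize(d["image"][150:290,205:325,::-1],None,fx=4,fy=4,interpolation=2))
E
```

```text
(no output)
```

View pics/s3.png

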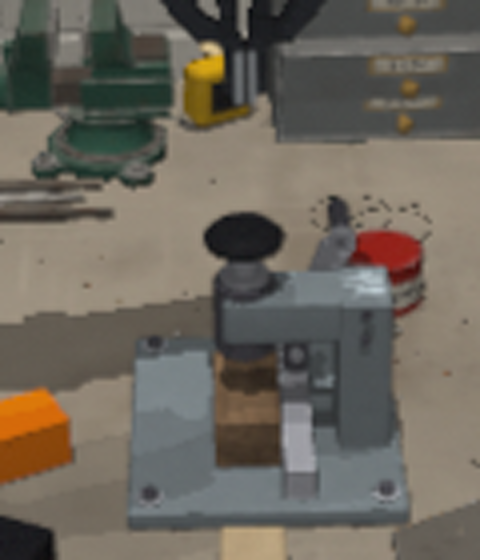

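The head is back up at (243,237), the stop is still tipped back, and the block, tin and oilstone haven't moved.

```bash
python3 -c "
from workcell import bot
print(bot.finish_job())"
```

```text
the job is handed in; nothing more can be done
None
```

The job is handed in: the flip stop stays tipped back, the plunger was pressed to its stop, held for about 1 s and sprang back, and the last picture showed the block, oilstone and tin where they were.

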